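# Check pull on the bench spring gauge

### The arm

A 6-joint arm with a two-finger parallel gripper is mounted at the origin on a cart in front of the work surface, level with it; the furniture and walls round the work are solid. World frame = base frame: x ahead of the robot, y to its left, z up, the work surface at z = 0. Lengths are in m, angles in rad, forces in N, time in s.
With the tool pointing down it reaches from about 0.35 to 0.925 m from the base axis. Payload 6.4 kg.
Tool frame: the origin (TCP) lies at the very end of the fingers, on their centre line; the grasp point (between the pads) lies 19 mm behind it; z points along the fingers, y is the line along which they close (so a half turn about z gives the same grasp; the last joint's range is limited). The gripper opens to 85 mm and grips with 20 to 120 N. Pads are 22 mm wide; open, the fingers measure 114 mm over their backs; the gripper's body (76 mm by 85 mm) begins 54 mm behind the grasp point. The pads swing forward as they close: fully open they stand 13 mm farther back than shut.
Start: joints at [0.956, 0.245, 1.558, -0, 1.339, -0.174], TCP at [0.277, 0.588, 0.231] pointing down, gripper open.
Joint ranges: [-3.13, 3.13], [-1.02, 2.26], [0.13, 2.54], [-0.95, 4.09], [0.21, 2.88], [-2.74, 2.74]. Speed limits (rad/s): [2.57, 2.57, 3.14, 3.14, 3.14, 3.14].

### API

Orientations are given as a unit quaternion [w, x, y, z].
In Python, from rig import env gives the robot as it stands.
- The arm moves only by the tool arm_command, never from a script. Its argument "targets" is a list of rows, each a list of 3 entries, a list of its own where there are three numbers: the turn, a rotation vector about the tool's x, y, z in units of pi rad (1.0 is pi rad), then the shift along the tool's x, y, z in units of 100 mm (1.0 is 100 mm), then the opening, from 0 (shut) to 1 (fully open). In form: [[[wx, wy, wz], [x, y, z], claw], ...]. A call has 1 to 20 rows; each row is the pose to reach, as a shift and turn from the pose commanded when the call began, along the tool's axes at that moment, turning the shorter way round; what a row does not reach only later rows make up. A row lasts 1/12 s, in which the tool goes at most 41.7 mm and 7.16 degrees, less where a joint would pass 70% of its speed; a pose out of reach is approached as far as the arm can. A call with a number of a shift or a turn outside -1 to 1 is refused whole. A call with a gripper value outside its range is refused whole. The fingers move at their own pace and stop on an object; "newtons" is the grip in N (left out, the last holds). Time passes only in rows, so rows that repeat a pose let the fingers close. It gives the time, the measured TCP pose, the force, the opening and the grip force at its end, in the units of the state.
- env.get_obs(): the state, without advancing time (a new reading comes with each control period).
- env.read_camera(name): name is "scene" or "top" or "wrist"; returns the picture (420x560x3 uint8, red, green, blue); there is no depth.
- env.camera_params(name): a dict with "fovy" (degrees; the focal length in pixels is half the picture's height over the tangent of half this angle, whatever the lens; pixels are square), "cx", "cy" (the principal point, pixels), "R" (3x3) and "t" (3): a world point X has camera coordinates R X + t; the wrist camera has in their place "hand_eye" (4x4, takes a point from camera to tool coordinates, whose origin is the TCP and whose axes are the flange's). Camera axes: x right, y down, z forward; pixel columns grow to the right and rows downward; lengths in m; the calibration is good to about 2 mm. A picture is of the moment at which its call begins: read the wrist's pose just before it. camera_params takes no time and is no camera call.
- env.close_job(): hands the job in; it is judged then, once.
Trained networks look in the newest picture that a camera, given by its name, has taken for a name from the list of things; names that differ only in an ending like _2 or _b are one class to them, and where a whole thing is asked for, a point or a joint stands for the part that bears it (a point fixed in the world has none). Each returns a list of dicts, best first, with "p" (0 to 1); they miss things now and then, are a little off and sometimes report something else, mostly with a low value. They report only what shows in the picture. A call takes as long as a camera call.
- env.regions_of(thing, camera): "mask" (420x560 bool, what is visible of it) and "point" ([column, row] in pixels, amid what is visible of it).
The state is a dict: "time_s": time; "qpos": joint angles; "qvel": joint speeds; "joint_torque": joint torques, N m; "position": TCP position; "orientation": TCP orientation; "wrist_force": force on the tool from outside, world axes, zero at the start; "moment": the same for the moment, N m; "opening": finger opening in m; "grasp_force": force on a finger pad.
Only numpy, scipy, OpenCV 4.12 (cv2) and the standard library are available. Lean on these libraries where they do the work, as an engineer would, in place of code of your own. Each camera call takes 0.05 s, during which the arm holds its last target. There are 200 camera calls.

### The job

Give the bench spring gauge its check pull: first push the brass drag pointer all the way back home against the pusher arm, then draw the T-handle out against its spring until the pointer's tip lines up with the point of the index clip, without going past it, and hold it there for a second. Then ease the handle gently all the way home instead of letting it snap back, leaving the pointer standing at the index, and do not disturb the loose spanner, tin and pulley wheel lying round it.

Things in the scene. Friction and masses are not known exactly. Their poses are not given: they have to be found in the camera images.
- gauge: Spring gauge on a plywood board, fixed. Origin on the bench top under the T-handle's home place; x points to the spring barrel, z up; the handle draws out toward -x. In this frame (mm) the board spans x -170..170, y -90..160, 18 high; the barrel starts at x = 68 on y = 0, 46 across, top at 64. Left: rail with the drag pointer, then the scale (a line each 10).
- drawbar (a joint): How far the T-handle is drawn out along the gauge's -x (m): 0 fully home, 0.13 fully out. A spring of 90 N/m with 5.4 N preload pulls it home (about 13 N at 0.08, plus 1 to 2 N of friction); let go, it snaps back.
- handle (a point): Centre of the T-handle's dark wooden crossbar, 90 mm above the bench: round, 14 mm thick, 100 mm long along the gauge's y, on one middle post. Moves with the drawbar. Behind it (toward the barrel) are 60 mm of room at home, above a rod and carriage that reach 47 mm above the bench, 36 mm below the bar's underside.
- pusher (a point): Middle of the near (-x) face of the steel pusher arm, which reaches left from the carriage at 32 to 42 mm height and pushes the drag pointer along as the handle is drawn. It leaves the pointer behind on the way back.
- pointer (a joint): How far the drag pointer stands out along the gauge's -x (m): 0 is home, touching the pusher arm of the handle at home. While the two touch, it equals drawbar. Slides with 1.2 N friction, stays where it is left. At the start it stands at an old reading, farther out than the index.
- pointer_tip (a point): Tip of the drag pointer, on the scale. It lies 20 mm toward -x and 122 mm toward +y from the gauge origin when the pointer is home, 33 mm above the bench.
- pointer_tab (a point): Point on the drag pointer's upright brass tab, 70 mm above the bench: a plate 6 mm thick along the slide, 30 mm wide across it, from 42 to 86 mm high; same gauge x as the tip, gauge y = 95 mm. Its foot is 24 mm long along the slide. The crossbar's end is 45 mm to the right of its line.
- index: Dark steel index clip on the scale's outer edge, fixed, 26 mm wide, top 55 mm above the bench, with a triangular point facing the pointer. Origin: the end of its point; axes parallel to the gauge's. The pointer is at the index when pointer_tip and this origin agree along the gauge's x; past it means farther toward -x.
- spanner: A dark open-ended spanner, 149 x 28 x 5 mm, lying loose on the right part of the board. Origin at the centre of its underside. Leave it alone.
- brass_tin: An empty round brass tin, 58 mm across and 39 mm high, loose on the bench right of the board. Origin at the centre of its underside. Leave it alone.
- sheave: A dark wooden pulley wheel, 63 mm across and 22 mm thick, lying flat and loose on the bench left of the board. Origin at the centre of its underside. Leave it alone.

How it is judged:
On the way, in this order (a step that is already met when the one before it is completed fails the run):
1. the drag pointer is pushed home against the pusher arm, the handle home too (value of joint each of pointer, drawbar below 0.005 m), for 0.1 s.
2. the handle is drawn out and held for at least half a second with the pointer's tip within 5 mm of the index and the pusher arm against the pointer (x of pointer_tip in the frame of index between -0.005 and 0.005 m and horizontal distance between pusher and pointer_tab below 0.017 m), for 0.5 s.
At the end, for the whole second after the job is handed in: The T-handle is home (drawbar within 4 mm of 0) and the pointer's tip stands within 5 mm of the index point along the scale (value of joint drawbar below 0.004 m and x of pointer_tip in the frame of index between -0.005 and 0.005 m); the robot touches nothing.
It fails at once if the handle snaps back home (faster than 0.4 m/s) (velocity of joint drawbar below -0.4 m/s).
It fails at once if the handle is drawn more than 10 mm past the index (x of pusher in the frame of index below 0.002 m).
It fails at once if the spanner, the tin or the pulley wheel is moved more than 30 mm (distance of any of spanner, brass_tin, sheave from where it was at the start of the episode above 0.03 m).
It also fails if it takes over 54 s, if anything falls off the work surface, if the arm or the gripper's body presses on something with over 40 N, if the wrist force passes 120 N, or if a joint passes its speed limit or range.

## Working session

There is one attempt and no reset: what is moved stays moved. The work goes in short steps, Python scripts to look and compute and a tool call to move; the robot and the scene stay as the last step left them, time stands still between calls to the robot, and variables do not carry over. Pictures are saved under pics/ and viewed, at most 10 in all, crops included, and the job is handed in when it is done.

Besides the shell and the picture viewer there is one more tool, called after "Call:" as name([rows], argument=value, ...), one row to a line, values as JSON. arm_command: Moves the arm, as the interface text tells. Shifts and turns lie within -1 to 1; 1 stands for 100 mm of shift or pi rad of turn. Its arguments: {"type":"object","properties":{"targets":{"type":"array"},"newtons":{"type":"number"}},"required":["targets"]}

```bash
mkdir -p pics; ls
cat > h.py <<'E'
import numpy as np, cv2
from rig import env
from scipy.spatial.transform import Rotation as Ro
def cam(name):
    p=env.camera_params(name); f=210/np.tan(np.radians(p['fovy'])/2)
    if 'R' in p: return f,p['cx'],p['cy'],np.array(p['R']),np.array(p['t'])
    o=env.get_obs(); q=o['orientation']; T=np.eye(4); T[:3,:3]=Ro.from_quat([q[1],q[2],q[3],q[0]]).as_matrix(); T[:3,3]=o['position']
    M=np.linalg.inv(T@np.array(p['hand_eye'])); return f,p['cx'],p['cy'],M[:3,:3],M[:3,3]
def ray(c,u,v,z):
    f,cx,cy,R,t=c; d=R.T@np.array([(u-cx)/f,(v-cy)/f,1]); o=-R.T@t
    return o+d*(z-o[2])/d[2]
def proj(c,X):
    f,cx,cy,R,t=c; x=R@np.array(X)+t; return np.array([f*x[0]/x[2]+cx,f*x[1]/x[2]+cy])
def save(n,im): cv2.imwrite('pics/'+n+'.png',cv2.cvtColor(im,cv2.COLOR_RGB2BGR))
E
python3 - <<'E'
from h import *
for n in ('scene','top'):
    im=env.read_camera(n); save(n,im)
    c=cam(n); print(n,c[:3],-c[3].T@c[4])
    for t,z in (('handle',.09),('pointer_tab',.07),('pointer_tip',.033),('index',.055),('pusher',.037),('gauge',.018),('spanner',.02),('brass_tin',.02),('sheave',.011)):
        for r in env.regions_of(t,n)[:2]:
            u,v=r['point']; print(t,round(r['p'],2),u,v,ray(c,u,v,z).round(3),r['mask'].sum())
o=env.get_obs(); print(o['time_s'],o['position'],o['orientation'],o['wrist_force'],o['opening'])
E
```

```text
pics
scene (np.float64(497.3579801208945), 276.4952185707325, 210.4956311932672) [ 0.1307678  -0.50814713  0.73706175]
handle 0.65 320.6 255.0 [ 0.573 -0.066  0.09 ] 15732
handle 0.64 336.2 242.5 [ 0.616 -0.06   0.09 ] 1375
pointer_tab 0.76 261.9 267.1 [ 0.482 -0.01   0.07 ] 367
pointer_tab 0.22 237.2 224.7 [0.511 0.111 0.07 ] 685
pointer_tip 0.76 262.8 265.5 [0.506 0.02  0.033] 391
index 0.57 258.1 246.0 [0.517 0.05  0.055] 195
index 0.23 396.8 318.6 [ 0.6   -0.23   0.055] 1074
pusher 0.67 338.6 239.6 [ 0.666 -0.02   0.037] 1185
gauge 0.78 321.5 257.8 [ 0.618 -0.023  0.018] 15746
spanner 0.88 355.3 292.1 [ 0.608 -0.128  0.02 ] 406
brass_tin 0.91 398.7 318.3 [ 0.627 -0.217  0.02 ] 1095
brass_tin 0.75 336.6 242.8 [ 0.669 -0.012  0.02 ] 1140
sheave 0.71 235.7 226.3 [0.539 0.163 0.011] 689
top (np.float64(419.1958290199368), 278.7110754334024, 210.4261000803281) [0.40178724 0.06192988 1.06422543]
handle 0.73 327.1 191.7 [ 0.635 -0.03   0.09 ] 788
pointer_tab 0.44 313.0 254.5 [0.488 0.009 0.07 ] 125
pusher 0.91 327.8 193.2 [ 0.643 -0.036  0.037] 761
gauge 0.82 314.9 200.4 [ 0.63  -0.004  0.018] 12379
spanner 0.65 362.3 204.9 [ 0.614 -0.123  0.02 ] 186
brass_tin 0.94 398.8 198.8 [ 0.626 -0.216  0.02 ] 465
sheave 0.89 250.6 235.8 [0.546 0.162 0.011] 507
1.0 [0.27726382 0.58770371 0.23110213] [-4.75149526e-05  2.18627983e-01  9.75808237e-01 -2.93882031e-04] [ 0.52261795 -1.92592252 -1.67214018] 0.08532815268596784
```

Run:
```python
import cv2
a=cv2.imread('pics/top.png')[110:310,220:440]; b=cv2.imread('pics/scene.png')[170:370,200:440]
cv2.imwrite('pics/topc.png',cv2.resize(a,None,fx=3,fy=3,interpolation=3)[:600]); cv2.imwrite('pics/scenec.png',cv2.resize(b,None,fx=3,fy=3,interpolation=3))
```

```text
(no output)
```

View pics/topc.png

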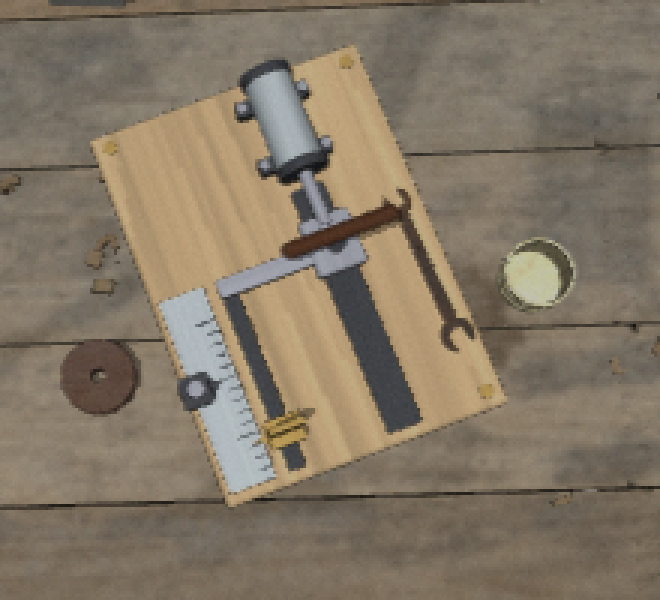

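View pics/scenec.png

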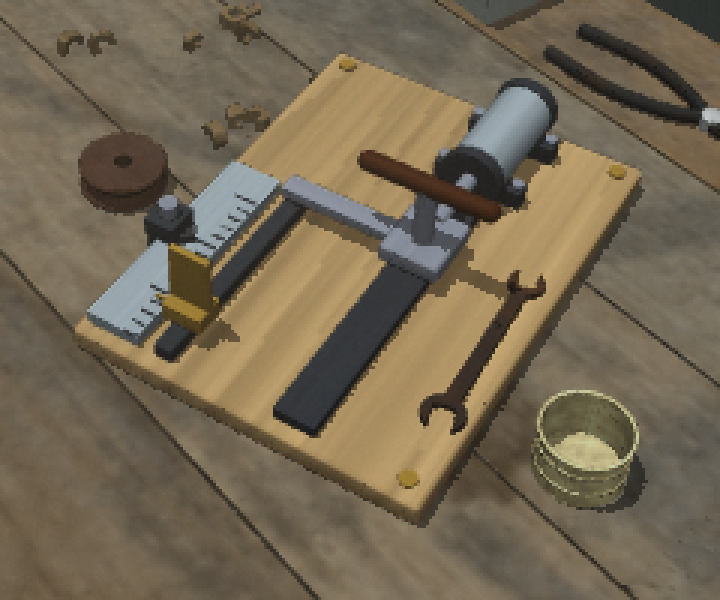

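```bash
cat >> h.py <<'E'
def G2W(g,X):
    c,s=np.cos(g[2]),np.sin(g[2]); return np.array([g[0]+c*X[0]-s*X[1],g[1]+s*X[0]+c*X[1],X[2]])
def W2G(g,X):
    c,s=np.cos(g[2]),np.sin(g[2]); a,b=X[0]-g[0],X[1]-g[1]; return np.array([c*a+s*b,-s*a+c*b,X[2]])
def toolshift(d):
    q=env.get_obs()['orientation']; return Ro.from_quat([q[1],q[2],q[3],q[0]]).as_matrix().T@np.array(d)*10
E
python3 - <<'E'
from h import *
from scipy.optimize import least_squares
B=[(.17,.16,.018),(.17,-.09,.018),(-.17,-.09,.018),(-.17,.16,.018)]
tp=np.array([(92,142),(355,45),(507,400),(230,505)])/3+[220,110]
sp=np.array([(340,55),(640,175),(418,520),(78,330)])/3+[200,170]
ct,cs=cam('top'),cam('scene')
def res(g,both=(1,1)):
    r=[]
    for on,c,P in ((both[0],ct,tp),(both[1],cs,sp)):
        if on: r+=[proj(c,G2W(g,b))-p for b,p in zip(B,P)]
    return np.ravel(r)
for b in ((1,0),(0,1),(1,1)):
    s=least_squares(res,[.63,-.03,.35],args=(b,)); print(s.x.round(4),s.fun.round(1))
g=s.x; np.save('g.npy',g)
def tg(c,off,u,v,z): return W2G(g,ray(c,u/3+off[0],v/3+off[1],z)).round(4)
T=(220,110);S=(200,170)
print('bar ends top',tg(ct,T,287,250,.09),tg(ct,T,405,211,.09))
print('bar ends scene',tg(cs,S,365,160,.09),tg(cs,S,495,212,.09))
print('tip top',tg(ct,T,264,438,.033),'tab top',tg(ct,T,294,421,.086), 'idx point',tg(ct,T,217,385,.045),'idx c',tg(ct,T,197,390,.055))
print('tip scene',tg(cs,S,157,295,.033),'idx pt',tg(cs,S,197,238,.045))
o=env.get_obs(); q=o['orientation'];R=Ro.from_quat([q[1],q[2],q[3],q[0]])
print(R.as_matrix().round(3))
for sgn in (1,-1):
    y=sgn*np.array([np.cos(g[2]),np.sin(g[2]),0]);z=np.array([0,0,-1.]);x=np.cross(y,z)
    print(sgn,(R.inv()*Ro.from_matrix(np.c_[x,y,z])).as_rotvec()/np.pi)
for X in ((-.2,.095,.2),(-.04,.095,.05),(0,-.025,.071),(-.08,-.025,.071)): print(X,G2W(g,X),toolshift(G2W(g,X)-o['position']))
E
```

```text
[ 0.645  -0.0457  0.3294] [-1.  -0.9  0.2 -1.2  1.2  0.5 -0.5  1.3]
[ 0.6437 -0.0499  0.3305] [-0.1 -1.   2.3 -0.7  0.9 -0.4 -3.1  0.7]
[ 0.6446 -0.048   0.3303] [-0.2 -0.7  1.  -1.1  2.2  0.6  0.5  1.5 -0.3 -1.6  1.9 -1.3  0.5 -1.5
 -3.2 -0.2]
bar ends top [0.0027 0.0474 0.09  ] [-0.0013 -0.0519  0.09  ]
bar ends scene [0.0005 0.0462 0.09  ] [ 0.0032 -0.0441  0.09  ]
tip top [-0.1258  0.1149  0.033 ] tab top [-0.1253  0.0918  0.086 ] idx point [-0.073   0.1357  0.045 ] idx c [-0.0722  0.1527  0.055 ]
tip scene [-0.1262  0.1218  0.033 ] idx pt [-0.0802  0.1223  0.045 ]
[[-0.904  0.427 -0.   ]
 [ 0.427  0.904 -0.001]
 [-0.    -0.001 -1.   ]]
1 [-1.74434939e-04  8.64144492e-05  2.54547959e-01]
-1 [-1.06948410e-04 -2.15884491e-04 -7.45452006e-01]
(-0.2, 0.095, 0.2) [ 0.42458424 -0.02297066  0.2       ] [-3.93797321 -4.89419148  0.31407095]
(-0.04, 0.095, 0.05) [0.57593577 0.0289207  0.05      ] [-5.08533926 -3.77820913  1.81344901]
(0, -0.025, 0.071) [ 0.65269217 -0.07162011  0.071     ] [-6.20851997 -4.36012583  1.60383499]
(-0.08, -0.025, 0.071) [ 0.57701641 -0.09756579  0.071     ] [-5.63481013 -4.91767126  1.60414583]
```

Call:
arm_command([
  [[0, 0, 0.2545], [-0.8, -1, 0], 0],
  [[0, 0, 0.2545], [-0.8, -1, 0], 0],
  [[0, 0, 0.2545], [-0.8, -1, 0], 0],
  [[0, 0, 0.2545], [-0.8, -1, 0], 0],
  [[0, 0, 0.2545], [-0.8, -1, 0], 0],
  [[0, 0, 0.2545], [-0.8, -1, 0], 0],
  [[0, 0, 0.2545], [-0.8, -1, 0], 0],
  [[0, 0, 0.2545], [-0.8, -1, 0], 0],
])

```text
time_s: 1.67
position: [0.3075, 0.464, 0.2323]
orientation: [-0.0, 0.582, 0.814, 0.001]
wrist_force: [-0.3, 0.3, 0.2]
opening: 0.0002
grasp_force: 0.0
```

```bash
cat > go.py <<'E'
from h import *
import sys
g=np.load('g.npy');o=env.get_obs();p=W2G(g,o['position'])
print('t',o['time_s'],'gauge pos',p.round(4),'op',round(o['opening'],4),'F gauge',(Ro.from_euler('z',-g[2]).apply(o['wrist_force'])).round(1),'grasp',round(o['grasp_force'],1))
if len(sys.argv)>1: print('shift',toolshift(G2W(g,[float(a) for a in sys.argv[1:4]])-o['position']).round(3))
E
python3 go.py -.19 .095 .2
```

```text
t 1.6667 gauge pos [-0.1528  0.5936  0.2323] op 0.0002 F gauge [-0.2  0.4  0.2] grasp 0.0
shift [-4.987 -0.369  0.313]
```

Call:
arm_command([
  [[0, 0, 0], [-0.35, 0, 0], 0],
  [[0, 0, 0], [-0.7, 0, 0], 0],
  [[0, 0, 0], [-1, 0, 0], 0],
])

```text
time_s: 1.92
position: [0.3399, 0.3681, 0.2318]
orientation: [0.0, 0.58, 0.815, 0.001]
wrist_force: [-0.2, 0.1, -0.2]
opening: 0.0003
grasp_force: 0.0
```

Call:
arm_command([
  [[0, 0, 0], [-0.35, 0, 0], 0],
  [[0, 0, 0], [-0.7, 0, 0], 0],
  [[0, 0, 0], [-1, 0, 0], 0],
])

```text
time_s: 2.17
position: [0.3727, 0.2729, 0.232]
orientation: [0.001, 0.58, 0.814, 0.001]
wrist_force: [0.9, 0.5, -0.3]
opening: 0.0001
grasp_force: 0.0
```

Call:
arm_command([
  [[0, 0, 0], [-0.35, 0, 0], 0],
  [[0, 0, 0], [-0.7, 0, 0], 0],
  [[0, 0, 0], [-1, 0, 0], 0],
])

```text
time_s: 2.42
position: [0.4053, 0.178, 0.2321]
orientation: [0.001, 0.581, 0.814, 0.001]
wrist_force: [0.2, 0.7, -0.0]
opening: -0.0002
grasp_force: 0.0
```

Call:
arm_command([
  [[0, 0, 0], [-0.35, 0, 0], 0],
  [[0, 0, 0], [-0.7, 0, 0], 0],
  [[0, 0, 0], [-1, 0, 0], 0],
  [[0, 0, 0], [-1, 0, 0], 0],
  [[0, 0, 0], [-1, 0, 0], 0],
])

```text
time_s: 2.83
position: [0.4376, 0.084, 0.2319]
orientation: [0.001, 0.582, 0.813, 0.001]
wrist_force: [-1.0, 0.3, 0.4]
opening: 0.0002
grasp_force: 0.0
```

```bash
python3 go.py -.19 .095 .2
python3 - <<'E'
from h import *
im=env.read_camera('wrist'); c=cam('wrist'); save('w1',im); g=np.load('g.npy')
print(W2G(g,-c[3].T@c[4]),proj(c,G2W(g,(-.075,.13,.045))),proj(c,G2W(g,(-.126,.122,.033))),proj(c,G2W(g,(0,0,.09))))
E
```

```text
t 2.8333 gauge pos [-0.153   0.192   0.2319] op 0.0002 F gauge [-0.9  0.6  0.4] grasp 0.0
shift [-0.97  -0.37   0.318]
[-0.15294722  0.27477586  0.37387522] [362.02098342 240.0683163 ] [307.41907561 242.53750198] [441.27986034 385.32997849]
```

View pics/w1.png

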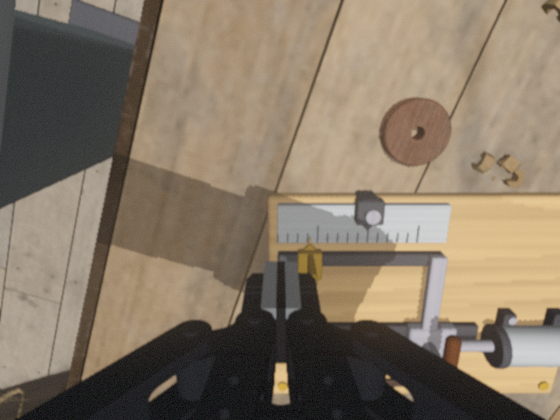

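Run:
```python
import cv2
a=cv2.imread('pics/w1.png')[185:285,270:410]
cv2.imwrite('pics/w1c.png',cv2.resize(a,None,fx=5.5,fy=5.5,interpolation=cv2.INTER_CUBIC))
```

```text
(no output)
```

View pics/w1c.png

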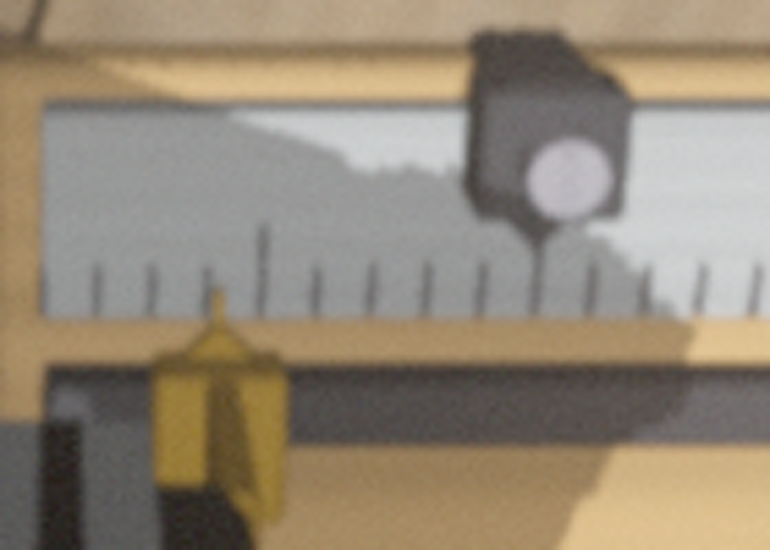

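Run:
```python
from h import *
c=cam('wrist'); g=np.load('g.npy')
for n,u,v,z in (('tip',219,293,.033),('idx',540,240,.033),('idx40',540,240,.04),('long',263,270,.03),('line',538,290,.03),('scaleL',43,318,.03),('boardL',0,0,.018)):
    print(n,W2G(g,ray(c,270+u/5.5,185+v/5.5,z)).round(4))
```

```text
tip [-0.1237  0.1266  0.033 ]
idx [-0.067   0.1369  0.033 ]
idx40 [-0.0688  0.1397  0.04  ]
long [-0.1157  0.1298  0.03  ]
line [-0.0659  0.1259  0.03  ]
scaleL [-0.1553  0.1203  0.03  ]
boardL [-0.163   0.1768  0.018 ]
```

Call:
arm_command([
  [[0, 0, 0], [-0.35, -0.07, 0], 0],
  [[0, 0, 0], [-0.65, -0.13, 0.1], 0],
  [[0, 0, 0], [-0.9, -0.18, 0.4], 0],
  [[0, 0, 0], [-0.97, -0.2, 0.75], 0],
  [[0, 0, 0], [-0.97, -0.2, 1], 0],
])

```text
time_s: 3.3
position: [0.449, -0.0134, 0.1295]
orientation: [-0.0, 0.581, 0.814, 0.0]
wrist_force: [0.4, 1.5, -0.6]
opening: 0.0003
grasp_force: 0.0
```

Call:
arm_command([
  [[0, 0, 0], [0, 0, 0.35], 0],
  [[0, 0, 0], [0, 0, 0.6], 0],
  [[0, 0, 0], [0, 0, 0.75], 0],
  [[0, 0, 0], [0, 0, 0.75], 0],
  [[0, 0, 0], [0, 0, 0.75], 0],
])

```text
time_s: 3.72
position: [0.4491, -0.0121, 0.0561]
orientation: [-0.001, 0.58, 0.814, -0.0]
wrist_force: [-0.5, -0.0, 0.6]
opening: 0.0001
grasp_force: 0.0
```

```bash
python3 go.py -.06 .095 .055
```

```text
t 3.7167 gauge pos [-0.1733  0.0974  0.0561] op 0.0001 F gauge [-0.4  0.1  0.6] grasp 0.0
shift [-0.026  1.133  0.01 ]
```

Call:
arm_command([
  [[0, 0, 0], [-0.01, 0.1, 0], 0],
  [[0, 0, 0], [-0.02, 0.2, 0], 0],
  [[0, 0, 0], [-0.02, 0.28, 0], 0],
  [[0, 0, 0], [-0.02, 0.35, 0], 0],
  [[0, 0, 0], [-0.02, 0.42, 0], 0],
  [[0, 0, 0], [-0.02, 0.5, 0], 0],
  [[0, 0, 0], [-0.02, 0.58, 0], 0],
  [[0, 0, 0], [-0.02, 0.66, 0], 0],
  [[0, 0, 0], [-0.02, 0.74, 0], 0],
  [[0, 0, 0], [-0.02, 0.82, 0], 0],
  [[0, 0, 0], [-0.02, 0.9, 0], 0],
  [[0, 0, 0], [-0.02, 1, 0], 0],
  [[0, 0, 0], [-0.02, 1, 0], 0],
])

```text
time_s: 4.8
position: [0.5465, 0.0176, 0.0566]
orientation: [0.001, 0.581, 0.814, 0.001]
wrist_force: [-0.3, 0.2, 0.2]
opening: -0.0001
grasp_force: 0.0
```

Call:
arm_command([
  [[0, 0, 0], [0, 0.05, 0], 0],
  [[0, 0, 0], [0, 0.1, 0], 0],
  [[0, 0, 0], [0, 0.15, 0], 0],
  [[0, 0, 0], [0, 0.2, 0], 0],
  [[0, 0, 0], [0, 0.25, 0], 0],
  [[0, 0, 0], [0, 0.25, 0], 0],
])

```text
time_s: 5.3
position: [0.5692, 0.0256, 0.0564]
orientation: [0.0, 0.581, 0.814, 0.0]
wrist_force: [0.5, 0.4, -0.0]
opening: -0.0001
grasp_force: 0.0
```

```bash
python3 go.py -.03 .095 .055
```

```text
t 5.3 gauge pos [-0.0475  0.0941  0.0564] op -0.0001 F gauge [ 0.6  0.2 -0. ] grasp 0.0
shift [0.009 0.175 0.014]
```

Call:
arm_command([
  [[0, 0, 0], [0, 0.03, 0], 0],
  [[0, 0, 0], [0, 0.06, 0], 0],
  [[0, 0, 0], [0, 0.06, 0], 0],
])

```text
time_s: 5.55
position: [0.5744, 0.0274, 0.0564]
orientation: [0.0, 0.581, 0.814, 0.0]
wrist_force: [-0.1, 0.3, -0.4]
opening: -0.0001
grasp_force: 0.0
```

```bash
python3 go.py
python3 - <<'E'
from h import *
im=env.read_camera('wrist'); cv2.imwrite('pics/w2.png',cv2.resize(im[120:320,190:390,::-1],None,fx=3,fy=3,interpolation=2))
E
```

```text
t 5.55 gauge pos [-0.0419  0.0941  0.0564] op -0.0001 F gauge [ 0.   0.3 -0.4] grasp 0.0
```

View pics/w2.png

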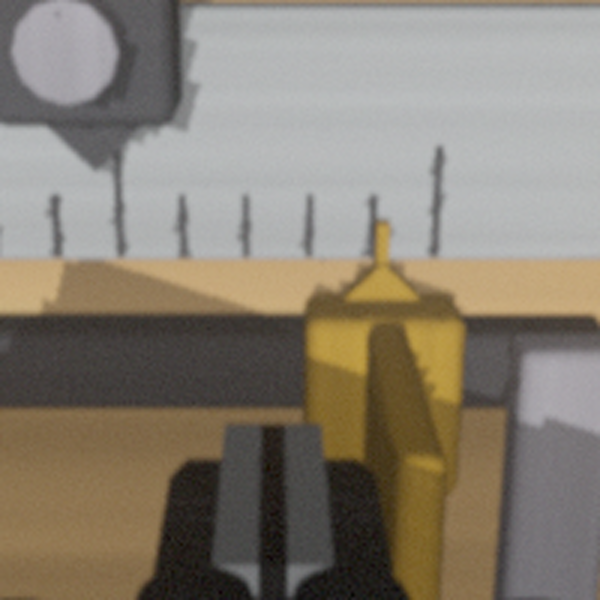

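Call:
arm_command([
  [[0, 0, 0], [0, 0.03, 0], 0],
  [[0, 0, 0], [0, 0.05, 0], 0],
  [[0, 0, 0], [0, 0.07, 0], 0],
  [[0, 0, 0], [0, 0.08, 0], 0],
  [[0, 0, 0], [0, 0.09, 0], 0],
  [[0, 0, 0], [0, 0.09, 0], 0],
  [[0, 0, 0], [0, 0.09, 0], 0],
  [[0, 0, 0], [0, 0.09, 0], 0],
])

```text
time_s: 6.27
position: [0.5826, 0.0303, 0.0564]
orientation: [0.0, 0.581, 0.814, 0.0]
wrist_force: [-0.8, 0.8, 0.8]
opening: 0.0002
grasp_force: 0.0
```

```bash
python3 go.py
python3 - <<'E'
from h import *
im=env.read_camera('wrist'); cv2.imwrite('pics/w3.png',cv2.resize(im[120:320,190:390,::-1],None,fx=3,fy=3,interpolation=2))
E
```

```text
t 6.2667 gauge pos [-0.0332  0.0941  0.0564] op 0.0002 F gauge [-0.5  1.   0.8] grasp 0.0
```

View pics/w3.png

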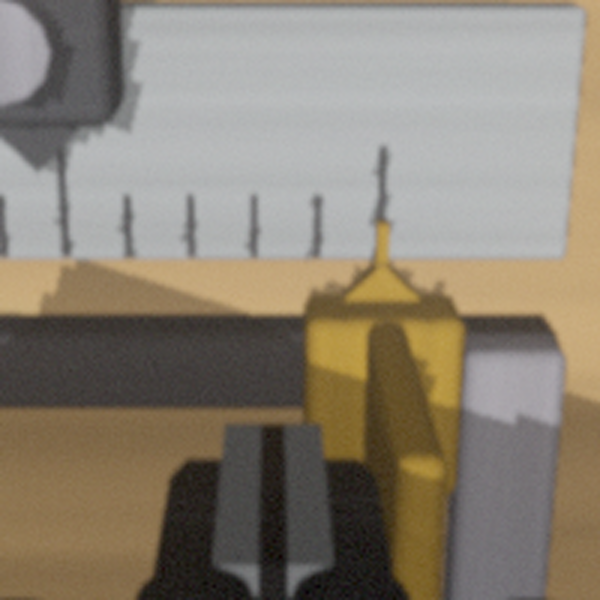

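Call:
arm_command([
  [[0, 0, 0], [0, 0.01, 0], 0],
  [[0, 0, 0], [0, 0.02, 0], 0],
  [[0, 0, 0], [0, 0.025, 0], 0],
  [[0, 0, 0], [0, 0.025, 0], 0],
  [[0, 0, 0], [0, 0.025, 0], 0],
])

```text
time_s: 6.73
position: [0.5829, 0.0305, 0.0563]
orientation: [-0.002, 0.581, 0.814, -0.002]
wrist_force: [-9.9, -3.2, 7.8]
opening: 0.0
grasp_force: 5.3
```

```bash
python3 go.py 0 .028 .15
```

```text
t 6.7333 gauge pos [-0.0329  0.0942  0.0563] op 0.0 F gauge [-10.3   0.2   7.8] grasp 5.3
shift [-0.662  0.323 -0.94 ]
```

Call:
arm_command([
  [[0, 0, 0], [0, -0.06, 0], 0],
  [[0, 0, 0], [0, -0.13, 0], 0],
  [[0, 0, 0], [0, -0.13, -0.3], 0.3],
  [[0, 0, 0], [0, -0.13, -0.65], 0.6],
  [[0, 0, 0], [-0.2, 0, -1], 0.7],
  [[0, 0, 0], [-0.5, 0.2, -1], 0.7],
  [[0, 0, 0], [-0.66, 0.3, -1], 0.7],
  [[0, 0, 0], [-0.66, 0.3, -1], 0.7],
  [[0, 0, 0], [-0.66, 0.3, -1], 0.7],
  [[0, 0, 0], [-0.66, 0.3, -1], 0.7],
])

```text
time_s: 7.57
position: [0.6335, -0.0212, 0.1554]
orientation: [-0.001, 0.581, 0.814, -0.0]
wrist_force: [0.2, 0.8, -0.1]
opening: 0.0595
grasp_force: 0.0
```

```bash
python3 go.py 0 .028 .071
python3 - <<'E'
from h import *
c=cam('wrist');g=np.load('g.npy');im=env.read_camera('wrist'); save('w4',im)
print(proj(c,G2W(g,(-.02,.122,.033))),proj(c,G2W(g,(0,.05,.09))),proj(c,G2W(g,(0,0,.09))))
E
```

```text
t 7.5667 gauge pos [-0.0018  0.0289  0.1554] op 0.0595 F gauge [ 0.4  0.7 -0.1] grasp 0.0
shift [-0.01   0.019  0.844]
[253.01552902  61.83795142] [283.38358659 191.0975162 ] [283.07560888 268.89886907]
```

View pics/w4.png

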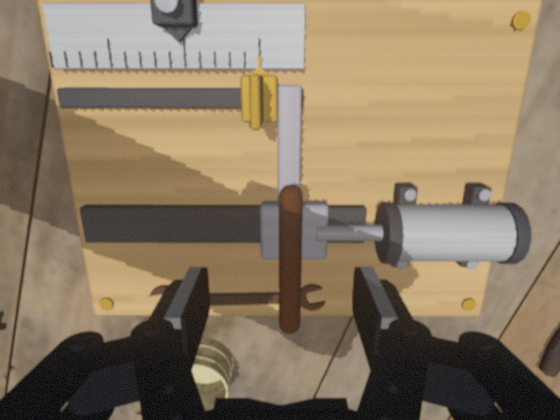

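Call:
arm_command([
  [[0, 0, 0], [0, 0.06, 0.1], 0.7],
  [[0, 0, 0], [0, 0.06, 0.35], 0.7],
  [[0, 0, 0], [0, 0.06, 0.6], 0.7],
  [[0, 0, 0], [0, 0.06, 0.75], 0.7],
  [[0, 0, 0], [0, 0.06, 0.84], 0.7],
  [[0, 0, 0], [0, 0.06, 0.84], 0.7],
  [[0, 0, 0], [0, 0.06, 0.84], 0.7],
])

```text
time_s: 8.2
position: [0.6404, -0.0195, 0.0723]
orientation: [-0.0, 0.581, 0.814, -0.0]
wrist_force: [0.7, 0.5, 0.8]
opening: 0.0597
grasp_force: 0.0
```

Call:
arm_command([
  [[0, 0, 0], [0, 0, 0], 0.4],
  [[0, 0, 0], [0, 0, 0], 0.25],
  [[0, 0, 0], [0, 0, 0], 0.2],
  [[0, 0, 0], [0, 0, 0], 0.15],
  [[0, 0, 0], [0, 0, 0], 0.1],
  [[0, 0, 0], [0, 0, 0], 0],
  [[0, 0, 0], [0, 0, 0], 0],
  [[0, 0, 0], [0, 0, 0], 0],
  [[0, 0, 0], [0, 0, 0], 0],
  [[0, 0, 0], [0, 0, 0], 0],
], newtons=60)

```text
time_s: 9.03
position: [0.6393, -0.0204, 0.0735]
orientation: [-0.001, 0.581, 0.814, -0.001]
wrist_force: [-7.3, -2.2, 8.0]
opening: 0.012
grasp_force: 58.5
```

```bash
python3 - <<'E'
from h import *
g=np.load('g.npy'); n=G2W(g,(.0042,.0035,0)); g[:2]=n[:2]; np.save('g.npy',g)
E
python3 go.py
python3 - <<'E'
from h import *
c=cam('wrist');g=np.load('g.npy');im=env.read_camera('wrist'); save('w5',im)
print(proj(c,G2W(g,(-.02,.122,.033))),proj(c,G2W(g,(-.072,.13,.036))))
for n in ('pointer_tip','index'):
  for r in env.regions_of(n,'wrist')[:2]: print(n,r['p'],r['point'],r['mask'].sum())
E
```

```text
t 9.0333 gauge pos [-0.0003  0.0243  0.0735] op 0.012 F gauge [-7.7  0.3  8. ] grasp 58.5
[236.59768027  42.21656442] [115.45655507  21.39183959]
pointer_tip 0.9 [234.2, 103.7] 4269
index 0.63 [118.9, 6.4] 563
index 0.41 [284.3, 261.8] 13937
```

Call:
arm_command([
  [[0, 0, 0], [0, -0.02, 0], 0],
  [[0, 0, 0], [0, -0.05, 0], 0],
  [[0, 0, 0], [0, -0.09, 0], 0],
  [[0, 0, 0], [0, -0.13, 0], 0],
  [[0, 0, 0], [0, -0.17, 0], 0],
  [[0, 0, 0], [0, -0.21, 0], 0],
  [[0, 0, 0], [0, -0.25, 0], 0],
  [[0, 0, 0], [0, -0.29, 0], 0],
  [[0, 0, 0], [0, -0.33, 0], 0],
  [[0, 0, 0], [0, -0.37, 0], 0],
  [[0, 0, 0], [0, -0.41, 0], 0],
  [[0, 0, 0], [0, -0.44, 0], 0],
  [[0, 0, 0], [0, -0.46, 0], 0],
  [[0, 0, 0], [0, -0.47, 0], 0],
  [[0, 0, 0], [0, -0.47, 0], 0],
  [[0, 0, 0], [0, -0.47, 0], 0],
])

```text
time_s: 10.52
position: [0.5986, -0.0344, 0.0736]
orientation: [0.003, 0.581, 0.814, 0.003]
wrist_force: [8.3, 4.6, -1.9]
opening: 0.0121
grasp_force: 58.5
```

```bash
python3 go.py
python3 - <<'E'
from h import *
c=cam('wrist');im=env.read_camera('wrist'); cv2.imwrite('pics/w6.png',cv2.resize(im[0:110,160:300,::-1],None,fx=5,fy=5,interpolation=2))
E
```

```text
t 10.5167 gauge pos [-0.0433  0.0242  0.0736] op 0.0121 F gauge [ 9.3  1.6 -1.9] grasp 58.5
```

View pics/w6.png

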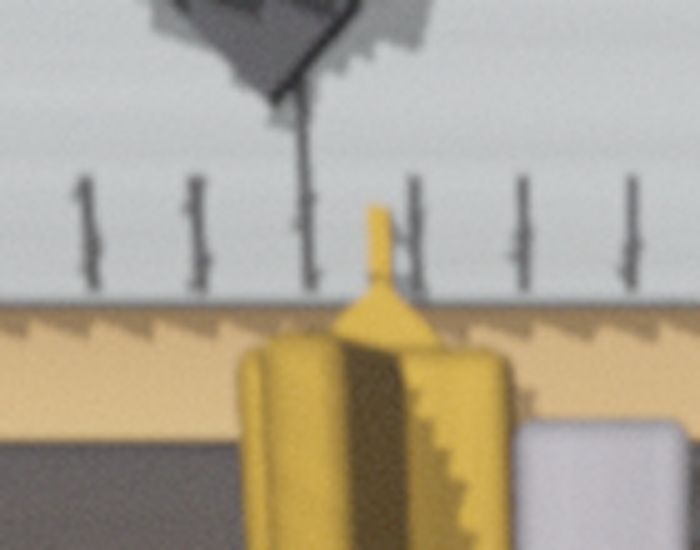

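Call:
arm_command([
  [[0, 0, 0], [0, -0.02, 0], 0],
  [[0, 0, 0], [0, -0.04, 0], 0],
  [[0, 0, 0], [0, -0.06, 0], 0],
  [[0, 0, 0], [0, -0.075, 0], 0],
  [[0, 0, 0], [0, -0.08, 0], 0],
  [[0, 0, 0], [0, -0.08, 0], 0],
  [[0, 0, 0], [0, -0.08, 0], 0],
  [[0, 0, 0], [0, -0.08, 0], 0],
])

```text
time_s: 11.23
position: [0.5913, -0.0369, 0.0736]
orientation: [0.003, 0.581, 0.814, 0.003]
wrist_force: [10.3, 4.8, -3.0]
opening: 0.0121
grasp_force: 58.7
```

```bash
python3 go.py
python3 - <<'E'
from h import *
c=cam('wrist');im=env.read_camera('wrist'); cv2.imwrite('pics/w7.png',cv2.resize(im[0:110,160:300,::-1],None,fx=5,fy=5,interpolation=2))
g=np.load('g.npy');print(c[:3],W2G(g,-c[3].T@c[4]),(c[3]@[np.cos(g[2]),np.sin(g[2]),0]).round(4),(c[3]@[0,0,1]).round(4))
E
```

```text
t 11.2333 gauge pos [-0.051   0.0242  0.0736] op 0.0121 F gauge [11.3  1.2 -3. ] grasp 58.7
(np.float64(375.693263575931), 280.52825131706425, 205.02016418921264) [-0.05183863  0.1063278   0.21564265] [ 1.     -0.0018  0.0075] [ 0.0077  0.3185 -0.9479]
```

View pics/w7.png

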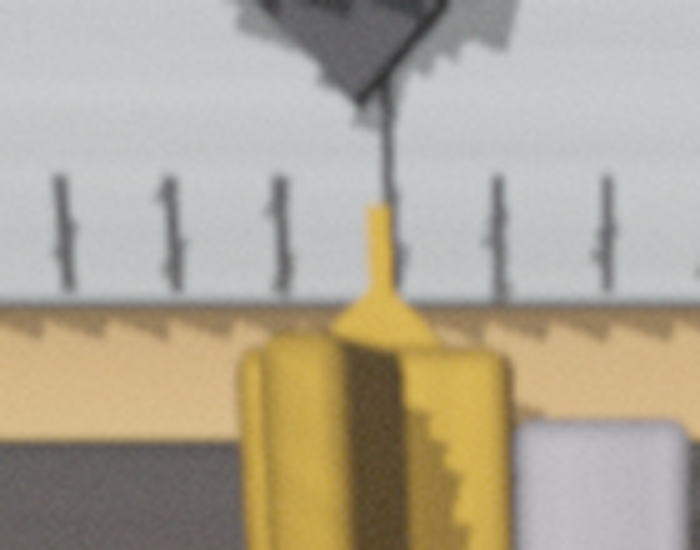

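Call:
arm_command([
  [[0, 0, 0], [0, 0, 0], 0],
  [[0, 0, 0], [0, 0, 0], 0],
  [[0, 0, 0], [0, 0, 0], 0],
  [[0, 0, 0], [0, 0, 0], 0],
  [[0, 0, 0], [0, 0, 0], 0],
  [[0, 0, 0], [0, 0, 0], 0],
  [[0, 0, 0], [0, 0, 0], 0],
  [[0, 0, 0], [0, 0, 0], 0],
  [[0, 0, 0], [0, 0, 0], 0],
  [[0, 0, 0], [0, 0, 0], 0],
  [[0, 0, 0], [0, 0, 0], 0],
  [[0, 0, 0], [0, 0, 0], 0],
  [[0, 0, 0], [0, 0, 0], 0],
  [[0, 0, 0], [0, 0, 0], 0],
  [[0, 0, 0], [0, 0, 0], 0],
])

```text
time_s: 12.53
position: [0.5913, -0.0369, 0.0736]
orientation: [0.003, 0.581, 0.814, 0.003]
wrist_force: [9.8, 4.7, -3.7]
opening: 0.0115
grasp_force: 58.7
```

Call:
arm_command([
  [[0, 0, 0], [0, 0.02, 0], 0],
  [[0, 0, 0], [0, 0.05, 0], 0],
  [[0, 0, 0], [0, 0.08, 0], 0],
  [[0, 0, 0], [0, 0.11, 0], 0],
  [[0, 0, 0], [0, 0.14, 0], 0],
  [[0, 0, 0], [0, 0.17, 0], 0],
  [[0, 0, 0], [0, 0.2, 0], 0],
  [[0, 0, 0], [0, 0.23, 0], 0],
  [[0, 0, 0], [0, 0.26, 0], 0],
  [[0, 0, 0], [0, 0.29, 0], 0],
  [[0, 0, 0], [0, 0.32, 0], 0],
  [[0, 0, 0], [0, 0.35, 0], 0],
  [[0, 0, 0], [0, 0.38, 0], 0],
  [[0, 0, 0], [0, 0.41, 0], 0],
  [[0, 0, 0], [0, 0.44, 0], 0],
  [[0, 0, 0], [0, 0.47, 0], 0],
  [[0, 0, 0], [0, 0.5, 0], 0],
  [[0, 0, 0], [0, 0.52, 0], 0],
  [[0, 0, 0], [0, 0.54, 0], 0],
  [[0, 0, 0], [0, 0.55, 0], 0],
])

```text
time_s: 14.2
position: [0.6393, -0.0204, 0.0735]
orientation: [-0.001, 0.581, 0.814, -0.002]
wrist_force: [-11.3, -3.5, 12.2]
opening: 0.0121
grasp_force: 60.5
```

Call:
arm_command([
  [[0, 0, 0], [0, 0, 0], 0],
  [[0, 0, 0], [0, 0, 0], 0],
  [[0, 0, 0], [0, 0, 0], 0],
])

```text
time_s: 14.45
position: [0.6393, -0.0204, 0.0735]
orientation: [-0.001, 0.581, 0.814, -0.001]
wrist_force: [-8.1, -1.9, 9.1]
opening: 0.0119
grasp_force: 60.2
```

```bash
python3 go.py
```

```text
t 14.45 gauge pos [-0.0003  0.0243  0.0735] op 0.0119 F gauge [-8.3  0.8  9.1] grasp 60.2
```

Call:
arm_command([
  [[0, 0, 0], [0, -0.01, 0], 0],
  [[0, 0, 0], [0, -0.01, 0], 0.3],
  [[0, 0, 0], [0, -0.01, 0], 0.5],
  [[0, 0, 0], [0, -0.01, 0], 0.6],
  [[0, 0, 0], [0, -0.01, 0], 0.6],
  [[0, 0, 0], [0, -0.01, 0], 0.6],
  [[0, 0, 0], [0, -0.01, 0], 0.6],
  [[0, 0, 0], [0, -0.01, -0.1], 0.6],
  [[0, 0, 0], [0, -0.01, -0.3], 0.6],
  [[0, 0, 0], [0, -0.01, -0.6], 0.6],
  [[0, 0, 0], [0, -0.01, -0.9], 0.6],
  [[0, 0, 0], [0, -0.01, -1], 0.6],
  [[0, 0, 0], [0, -0.01, -1], 0.6],
  [[0, 0, 0], [0, -0.01, -1], 0.6],
])

```text
time_s: 15.62
position: [0.6394, -0.02, 0.1726]
orientation: [0.0, 0.581, 0.814, 0.0]
wrist_force: [-0.2, 0.9, -0.4]
opening: 0.051
grasp_force: 0.0
```

```bash
python3 go.py
python3 - <<'E'
from h import *
im=env.read_camera('wrist'); save('w8',im)
E
```

```text
t 15.6167 gauge pos [-0.      0.0246  0.1726] op 0.051 F gauge [ 0.1  0.9 -0.4] grasp 0.0
```

View pics/w8.png

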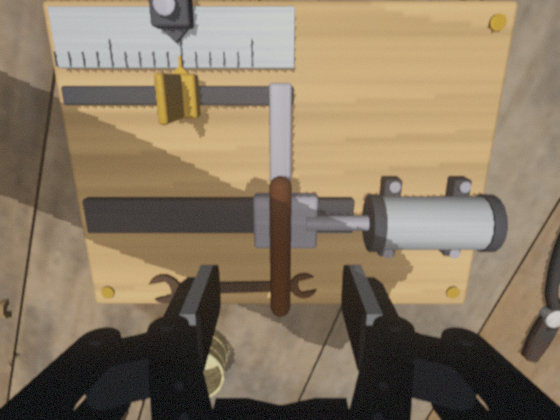

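The picture shows the handle home (bar at column 281), the pointer's tip at (181, 60) lined up with the index point at (179, 41), and the loose things where they were.

```bash
python3 -c "
from rig import env
print(env.close_job())"
```

```text
the job is handed in; nothing more can be done
None
```

The check pull is done and handed in: the pointer went home first, then the handle was drawn to the index, held for over a second and eased back home, leaving the pointer at the index to within about 1 mm by the wrist camera, with the spanner, tin and pulley wheel never touched.

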